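Hang the wet basket and index it over the drip tray

TASK

Hang the wet steel basket by its handle on the carriage's hook and let go of it, leaving the carriage in its middle hole. Then take the red knob, pull the lock pin up, slide the carriage along the rail to the next hole on the side of the blue drip tray so that the basket hangs over the tray, and let the pin go fully home in that hole. Finish while still holding the knob with the pin kept home; never let the basket touch the balance and leave the other things on the bench alone.

Things in the scene. Friction and masses are not known exactly. Their poses are not given: they have to be found in the camera images.
- basket: wet round steel basket, 64 mm across, rim 50 mm high, loop handle of 6 mm rod in its y-z plane: legs at y = -22 and +22 mm (50 mm over the outsides), upright from 62 to 110 mm above the underside, joined by a slightly peaked top. Pinch both legs from outside (closing along its y) about 90 mm up: the hook then passes between them. 0.11 to 0.22 kg. Origin: centre of the underside, z up
- handle_top (a point): centre of the rod at the peak of the basket's handle, 117 mm above the basket's underside on its axis (rod radius 3 mm; the opening below is 38 mm wide and 58 mm from rim level to rod)
- rail: fixed perforated beam, 330 mm long along its own y axis, top at 135 mm, on two blue posts 140 mm tall at y = -172 and +172 mm; placed and yawed differently each time. Its x axis is level and points away from the hook's side. Three pin holes in the top, 80 mm apart: at carriage values -0.08, 0 and +0.08. Origin on the table under the beam's middle
- carriage (a joint): the grey carriage (60 mm long) sliding on the rail: metres along the rail's +y, 0 = the middle hole where it starts, stops at +-0.095. Locked by the plunger pin in a hole with about 1.5 mm play either way; with the pin raised it slides with about 1 N of friction
- hook: upturned hook of 8 mm steel rod on the carriage, pointing to the rail's -x; it moves with the carriage. Its frame is level and parallel to the rail's; origin on the table under the rail's centre line at the carriage
- hook_seat (a point): top of the rod at the lowest point of the hook's hollow, 100 mm from the rail's centre line to -x, 174 mm above the table: the handle's peak comes to rest here with its rod centre about 3 mm above
- hook_tip (a point): end of the hook's upturned tip, 24 mm further to -x than the seat and 24 mm above it; the handle must be brought over it from the -x side with the tip inside the handle's opening, then lowered
- plunger (a joint): spring plunger: metres the pin is raised, 0 = fully home, 0.016 = upper stop. The spring pushes it down with 4 N at 0 and 8 N at the stop. A home pin is 10 mm deep in its hole; raised 12 mm or more it is clear and the carriage slides; let down between holes it rides on the rail and drops when it meets a hole
- knob: red plunger knob on top of the carriage, a cylinder 27 mm across with its axis upright; it rises with the pin. Its frame is level and parallel to the rail's; when the pin is home the knob spans 178 to 208 mm above the table and the carriage's top face is at 152 mm (a 20 mm wide steel collar rises to 162 mm)
- knob_grip (a point): point on the knob's axis to grip it by, 194 mm above the table when the pin is home; rises with the pin
- tray: fixed blue drip tray 140 (x) x 115 (y) x 22 mm high, on the hook's side of the rail under the path of the hook, beside one of the two outer holes (either side). Origin at the centre of its underside
- balance: fixed grey electronic balance 140 x 110 mm, 35 mm high with a round steel pan, under the other outer hole. Origin at the centre of its underside
- oil_a: amber glass oil bottle, green cap, 68 across, 200 tall mm, loose, to be left alone. Origin at the centre of its underside
- oil_b: green glass bottle, 60 across, 220 tall mm, loose, to be left alone. Origin at the centre of its underside
- jar: small amber jar with blue cap behind the rail, 60 across, 70 tall mm, loose, to be left alone. Origin at the centre of its underside
- beaker: clear plastic beaker, 68 across, 85 tall mm, loose, to be left alone. Origin at the centre of its underside
- flask: clear conical flask, 76 across at the foot, 118 tall mm, loose, to be left alone. Origin at the centre of its underside
- reagent: white bottle with red cap, 64 across, 130 tall mm, loose, to be left alone. Origin at the centre of its underside
- oil_c: amber glass oil bottle, green cap, 64 across, 190 tall mm, loose, to be left alone. Origin at the centre of its underside
Not all that is in view belongs to the job. What is shaped like the basket but orange is not meant.

How it is judged:
By the outcome, as a careful person would: the job done as asked, in the order asked, and still so for the second after the job is handed in, while the arm keeps its last pose, push and grip.
It also fails if it takes over 67 s, if anything falls off the work surface, if the arm or the gripper's body presses on something with over 40 N, if the wrist force passes 120 N, or if a joint passes its speed limit or range.

ROBOT

A 6-joint arm with a two-finger parallel gripper is mounted at the origin on the work surface. World frame = base frame: x ahead of the robot, y to its left, z up, the work surface at z = 0. Lengths are in m, angles in rad, forces in N, time in s.
With the tool pointing down it reaches from about 0.325 to 1 m from the base axis. Payload 5.1 kg.
Tool frame: the origin (TCP) lies at the very end of the fingers, on their centre line; the grasp point (between the pads) lies 19 mm behind it; z points along the fingers, y is the direction in which the jaws open and shut (so a half turn about z gives the same grasp; the last joint's range is limited). The gripper opens to 85 mm and grips with 20 to 120 N. Pads are 22 mm wide; open, the fingers measure 114 mm over their backs; the gripper's body (76 mm by 85 mm) begins 54 mm behind the grasp point. The pads swing forward as they close: fully open they stand 13 mm farther back than shut.
Start: joints at [1.16, 0.124, 1.65, -0, 1.367, -0.083], TCP at [0.209, 0.615, 0.231] pointing down, gripper open.
Joint ranges: [-2.61, 2.61], [-1.02, 2.33], [0.03, 2.71], [-1.35, 4.49], [0.32, 2.68], [-2.91, 2.91]. Speed limits (rad/s): [2.57, 2.57, 3.14, 3.14, 3.14, 3.14].

INTERFACE

Orientations are given as a 3x3 rotation matrix whose columns are the frame's x, y, z axes.
In Python, from cell import movep, move_linear, set_joints, grip, pause, ik, get_obs, get_image, Unreachable, close_job gives the robot as it stands. The module is installed in compiled form; this text tells all that it offers. Calls block until the motion is done:
- movep(position, orientation): joint-space move of the TCP to a pose.
- move_linear(position, feed=0.15, orientation=None): straight line of the TCP; orientation=None keeps the orientation; feed is the mean speed in m/s.
- set_joints(angles): joint-space move.
- grip(opening, effort=None): finger opening in m; effort is the grip in N (None keeps the last); returns when the fingers have stopped.
- pause(seconds).
- ik(position, orientation): joint angles nearest the present ones, or None.
- get_obs(): the state.
- get_image(name): name is "scene" or "top" or "wrist"; returns a dict with "image" (420x560x3 uint8, red, green, blue), "camera_matrix" (3x3 intrinsics, pixels), "D" ([k1, k2, p1, p2, k3] as OpenCV has them; the pictures are not rectified), "eye" and "attitude" of the camera in the world. Camera axes: x right, y down, z forward; pixel columns grow to the right and rows downward; lengths in m; the calibration is good to about 2 mm. A picture is of the moment at which its call begins. There is no depth.
A pose or a line that the arm cannot do raises Unreachable and nothing moves.
- close_job(): hands the job in, once; it reports no verdict.
The state is a dict: "t": time; "q": joint angles; "dq": joint speeds; "joint_efforts": joint torques, N m; "eef_pos": TCP position; "eef_rot": TCP orientation; "force": force on the tool from outside, world axes, zero at the start; "torque": the same for the moment, N m; "gripper_width": finger opening in m.
Only numpy, scipy, OpenCV 4.12 (cv2) and the standard library are available. Lean on these libraries where they do the work, as an engineer would, in place of code of your own. Each camera call takes 0.05 s, during which the arm holds its last target. There are 200 camera calls.

## Working session

There is one attempt and no reset: what is moved stays moved. The work goes in short steps, each a Python script; the robot and the scene stay as the last script left them, time stands still between calls to the robot, and variables do not carry over. Pictures are saved under pics/ and viewed, about 8 in all and at most 12, crops included, and the job is handed in when it is done.

```bash
mkdir -p pics; cat > h.py <<'E'
import numpy as np, cv2, json
from cell import *
def snap(name,fn):
    d=get_image(name); cv2.imwrite(f'pics/{fn}.png',d['image'][:,:,::-1])
    np.savez(f'pics/{fn}.npz',**{k:np.array(d[k]) for k in d}); return d
def load(fn): return dict(np.load(f'pics/{fn}.npz'))
def ray(d,uv):
    n=cv2.undistortPoints(np.array([[uv]],float),d['camera_matrix'],d['D'])[0,0]
    return np.array(d['eye']).ravel(), d['attitude']@np.array([n[0],n[1],1])
def atz(d,uv,z):
    e,r=ray(d,uv); return e+r*(z-e[2])/r[2]
def tri(l):
    A=np.zeros((3,3));b=np.zeros(3)
    for d,uv in l:
        e,r=ray(d,uv); r=r/np.linalg.norm(r); P=np.eye(3)-np.outer(r,r); A+=P;b+=P@e
    return np.linalg.solve(A,b)
def proj(d,p):
    R=d['attitude']; rv=cv2.Rodrigues(R.T)[0]; t=-R.T@np.array(d['eye']).ravel()
    return cv2.projectPoints(np.atleast_2d(np.array(p,float)),rv,t,d['camera_matrix'],d['D'])[0].reshape(-1,2)
def crop(fn,out,x0,y0,w,h,s):
    im=cv2.imread(f'pics/{fn}.png')[y0:y0+h,x0:x0+w]; cv2.imwrite(f'pics/{out}.png',cv2.resize(im,None,fx=s,fy=s,interpolation=cv2.INTER_CUBIC))
E
python3 - <<'E'
from h import *
ims=[]
for n in ("scene","top"):
    d=snap(n,n+'0'); print(n,d['eye'],np.array(d['attitude']).round(3).tolist(),d['camera_matrix'][0][0]); 
d=snap('wrist','wrist0')
o=get_obs(); print(o['t'],o['gripper_width'])
E
```

```text
scene [1.52628605 0.13995375 0.95952172] [[-0.136, 0.631, -0.764], [0.991, 0.08, -0.11], [-0.008, -0.771, -0.636]] 481.2996044487402
top [0.4283537  0.00939114 1.22794022] [[-0.016, -0.994, 0.104], [-1.0, 0.014, -0.017], [0.016, -0.104, -0.994]] 380.26740012298217
0.15 0.0853018586655979
```

View pics/scene0.png

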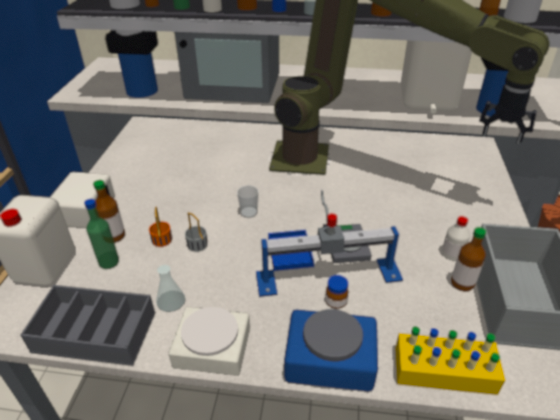

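View pics/top0.png

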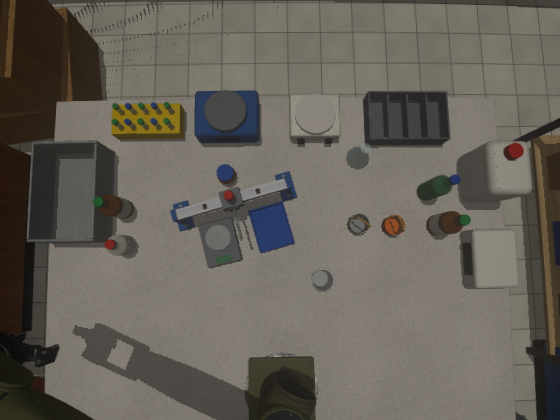

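The scene view shows the steel basket at (197,235), with the orange decoy to its left, the knob at (332,220) and the tray left of the carriage. In the top view the basket is at (359,225), the knob at (229,197), the tray at (271,228) and the balance at (220,240). So the tray lies on the world -y side.

```bash
python3 - <<'E'
from h import *
crop('top0','c1',165,160,150,112,5.3)
crop('scene0','c2',250,180,160,120,5)
a=cv2.imread('pics/top0.png')[200:250,325:385]; b=cv2.imread('pics/scene0.png')[200:260,165:225]
a=cv2.resize(a,None,fx=6.5,fy=6.5,interpolation=cv2.INTER_CUBIC);b=cv2.resize(b,None,fx=6.5,fy=6.5,interpolation=cv2.INTER_CUBIC)
o=np.zeros((390,790,3),np.uint8); o[:325,:390]=a; o[:390,400:790]=b; cv2.imwrite('pics/c3.png',o)
E
```

```text
(no output)
```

View pics/c1.png

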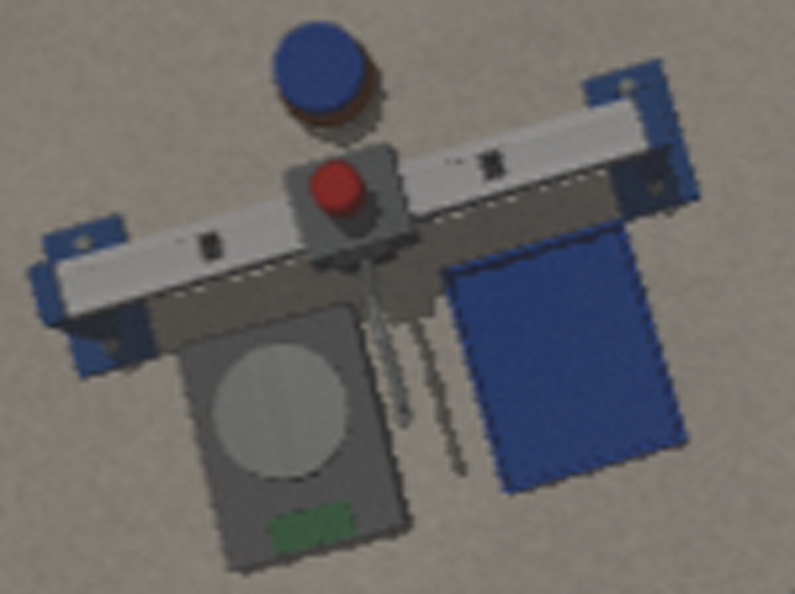

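View pics/c2.png

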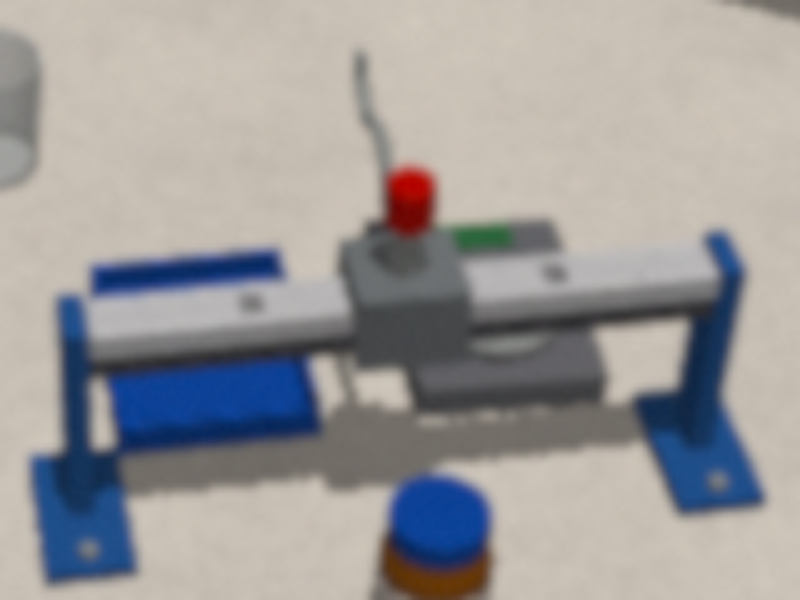

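View pics/c3.png

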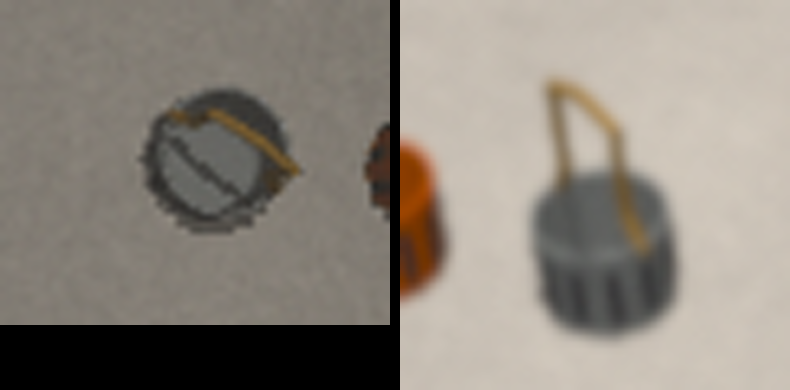

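In crop c1 the holes are at (210,245) and (491,164), the knob is at (337,187) and the hook tip at (405,423). In crop c2 the holes are at (250,303) and (554,272), the tip is at (360,52) and the knob top at (410,180). The basket handle's top corners are at (205,110) and (298,172) in the top view, and at (552,85) and (617,130) in the scene view.

```bash
python3 - <<'E'
from h import *
T=load('top0');S=load('scene0')
def px(u,v,s,x,y): return ((u+.5)/s-.5+x,(v+.5)/s-.5+y)
t=lambda u,v:px(u,v,5.3,165,160)
s=lambda u,v:px(u,v,5,250,180)
bt=lambda u,v:px(u,v,6.5,325,200)
bs=lambda u,v:px(u-400,v,6.5,165,200)
hp=atz(T,t(210,245),.135);hn=atz(T,t(491,164),.135)
hps=atz(S,s(554,272),.135);hns=atz(S,s(250,303),.135)
for a,b in((hp,hn),(hps,hns)):
    d=a-b; print('holes',a,b,'len',np.linalg.norm(d),'yaw',np.arctan2(-d[0],d[1]),'mid',(a+b)/2)
print('tri holes',tri([(T,t(210,245)),(S,s(554,272))]),tri([(T,t(491,164)),(S,s(250,303))]))
print('knobtop',tri([(T,t(337,185)),(S,s(410,180))]),'tip',tri([(T,t(405,423)),(S,s(360,52))]))
c1=tri([(T,bt(205,110)),(S,bs(552,85))]);c2=tri([(T,bt(298,172)),(S,bs(617,130))])
c1b=tri([(T,bt(205,110)),(S,bs(617,130))]);c2b=tri([(T,bt(298,172)),(S,bs(552,85))])
print('corners A',c1,c2,'B',c1b,c2b)
print('rim top',atz(T,bt(218,160),.05-.0), 'scene rim',atz(S,bs(601,218),.05))
for c in (c1,c2): print(c)
E
```

```text
holes [0.56781889 0.21416828 0.135     ] [0.61039719 0.06044465 0.135     ] len 0.1595113292452804 yaw 0.2702056615463612 mid [0.58910804 0.13730646 0.135     ]
holes [0.56644933 0.21440936 0.135     ] [0.61033271 0.06019836 0.135     ] len 0.16033335918648686 yaw 0.27723874416048866 mid [0.58839102 0.13730386 0.135     ]
tri holes [0.56768037 0.21414901 0.13601731] [0.61039761 0.06032311 0.13507365]
knobtop [0.58870251 0.13625206 0.206402  ] tip [0.46701764 0.10341025 0.19432561]
corners A [ 0.53404835 -0.24142588  0.13214523] [ 0.5025797  -0.26076605  0.08629201] B [ 0.5328917  -0.23134041  0.10995056] [ 0.50358109 -0.27125722  0.10787847]
rim top [ 0.51418209 -0.24908404  0.05      ] scene rim [ 0.5235321  -0.24893061  0.05      ]
[ 0.53404835 -0.24142588  0.13214523]
[ 0.5025797  -0.26076605  0.08629201]
```

Matching the corners the other way (pairing B) gives heights of 0.110 and 0.108 m, as they should be. The basket is at about (0.518,-0.251) with its handle along (0.59,0.81). The rail's middle is at (0.589,0.137) with yaw 0.272, and the measured hook tip agrees with the predicted (0.469,0.104,0.198). Next I hover over the basket and check with the wrist camera.

```bash
cat >> h.py <<'E'
def Rd(a): # tool down, jaw axis (tool y) at world angle a
    y=np.array([np.cos(a),np.sin(a),0]); z=np.array([0,0,-1.]); return np.column_stack([np.cross(y,z),y,z])
YAW=.273; MID=np.array([.5888,.1373]); RX=np.array([np.cos(YAW),np.sin(YAW)]); RY=np.array([-np.sin(YAW),np.cos(YAW)])
def rp(x,y,z): return np.append(MID+x*RX+y*RY,z)
AR=YAW+np.pi/2
E
python3 - <<'E'
from h import *
ab=np.arctan2(.806,.592)
for k in (0,np.pi):
    q=ik([.518,-.2505,.23],Rd(ab+k)); h=ik(rp(-.18,0,.2),Rd(AR+k)); kk=ik(rp(0,0,.2),Rd(AR+k));print(k,[None if v is None else np.round(v,2) for v in (q,h,kk)])
T=load('top0'); print('decoy',atz(T,(393,226),.05))
k=0 if abs(ik([.518,-.2505,.23],Rd(ab))[5])<abs(ik([.518,-.2505,.23],Rd(ab+np.pi))[5]) else np.pi
movep([.518,-.2505,.23],Rd(ab+k)); snap('wrist','w1'); o=get_obs(); print(k,o['t'],o['eef_pos'],o['force'])
E
python3 -c "
from h import *
crop('w1','w1b',0,0,560,420,1.4)"
```

```text
0 [array([-0.54, -0.04,  1.82, -0.  ,  1.36, -1.48]), array([ 0.08, -0.39,  2.16, -0.  ,  1.36, -1.76]), array([ 0.14,  0.05,  1.79, -0.  ,  1.31, -1.7 ])]
3.141592653589793 [array([-0.54, -0.04,  1.82, -0.  ,  1.36,  1.66]), array([ 0.08, -0.39,  2.16, -0.  ,  1.36,  1.38]), array([ 0.14,  0.05,  1.79, -0.  ,  1.31,  1.44])]
decoy [ 0.50681609 -0.35896798  0.05      ]
0 3.4167 [ 0.5183045  -0.24995007  0.23001068] [ 0.31420736 -0.11632781 -0.07426458]
```

View pics/w1b.png

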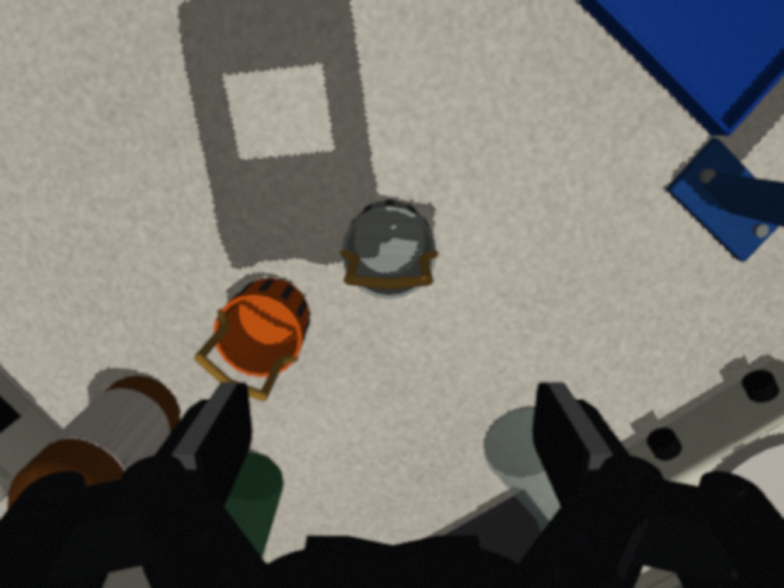

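The wrist view shows the handle bar level at (347,282) to (432,281), so it is aligned with the jaws. The orange decoy is well clear of the fingers.

```bash
python3 - <<'E'
from h import *
W=load('w1')
a=atz(W,(347/1.4,280/1.4),.11);b=atz(W,(432/1.4,280/1.4),.11);print(a,b,np.linalg.norm(a-b),(a+b)/2,np.degrees(np.arctan2(*(b-a)[1::-1])), atz(W,(390/1.4,285/1.4),.117))
ab=np.arctan2(.806,.592)
d=b-a; ang=np.arctan2(d[1],d[0]); 
if np.cos(ang-ab)<0: ang+=np.pi
c=(a+b)/2
print('ang',np.degrees(ang),np.degrees(ab))
E
```

```text
[ 0.50351876 -0.26872105  0.11      ] [ 0.53137011 -0.23072278  0.11      ] 0.047112275543558846 [ 0.51744443 -0.24972192  0.11      ] 53.75994812812 [ 0.51819995 -0.24991961  0.117     ]
ang 53.75994812812 53.70304105183947
```

```bash
python3 - <<'E'
from h import *
ab=np.radians(53.76); R=Rd(ab)
move_linear([.518,-.250,.068],feed=.12,orientation=R)
grip(0.03,40); o=get_obs(); print(o['gripper_width'],o['force'])
move_linear([.518,-.250,.20],feed=.12); o=get_obs(); print(o['gripper_width'],o['force'],o['t'])
# peak is 49 mm above TCP
movep(rp(-.18,0,.20),Rd(AR)); 
move_linear(rp(-.165,0,.161),feed=.1); o=get_obs(); print(o['gripper_width'],o['eef_pos'],rp(-.165,0,.161),o['force'],o['t'])
a=snap('scene','s2'); b=snap('top','t2'); snap('wrist','w2')
A=cv2.imread('pics/s2.png')[165:265,265:385];B=cv2.imread('pics/t2.png')[175:285,200:290]
f=lambda i:cv2.resize(i,(395,int(395*i.shape[0]/i.shape[1])),interpolation=cv2.INTER_CUBIC)
A=f(A);B=f(B);o=np.zeros((max(len(A),len(B)),790,3),np.uint8);o[:len(A),:395]=A;o[:len(B),395:]=B;cv2.imwrite('pics/v2.png',o)
E
```

```text
0.04924676135917768 [-0.8583519  -1.58492914  2.9676642 ]
0.04876922698972048 [-0.51474508 -0.16839095 -1.09515197] 6.6
0.04895740820273094 [0.43007002 0.09253107 0.16092355] [0.42991055 0.09281245 0.161     ] [-0.31702697  0.18614474 -1.22489064] 8.5
```

View pics/v2.png

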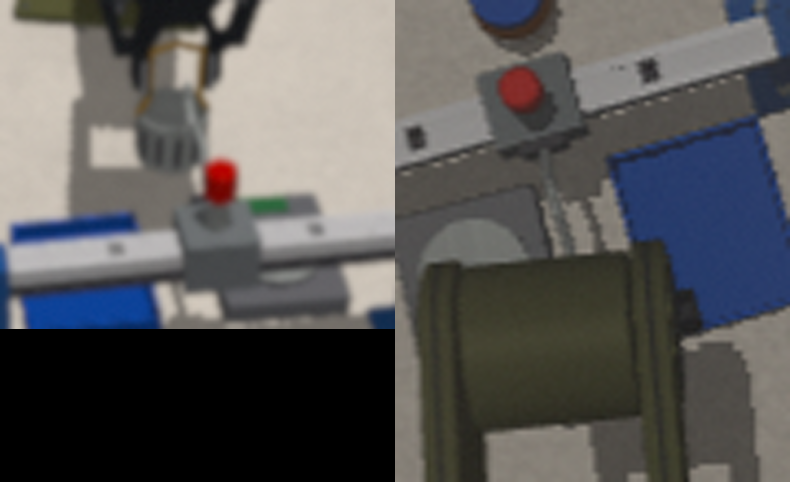

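View pics/w2.png

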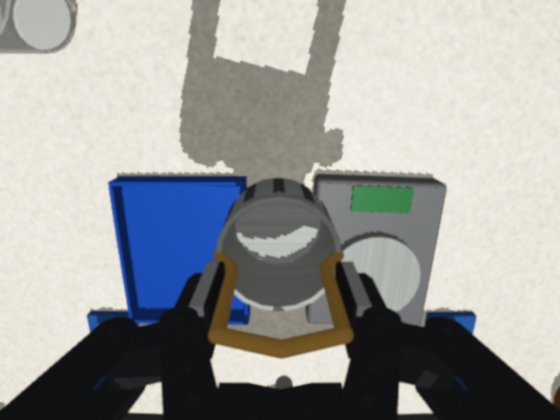

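The basket hangs level in the grip with its handle peak at (281,350) in the wrist view. The knob is just beyond it, and the hook sits under the peak line. I check the peak's position by calculation, then hook it on in steps with force checks.

```bash
python3 - <<'E'
from h import *
W=load('w2');p=atz(W,(281,346),.210);v=p[:2]-MID;print('peak rail x,y',v@RX,v@RY)
S=load('s2'); print('pred peak in v2',(proj(S,rp(-.165,0,.21))-[265,165])*395/120,'tip',(proj(S,rp(-.124,0,.198))-[265,165])*395/120)
for x in (-.14,-.12,-.100):
    move_linear(rp(x,0,.161),feed=.07); o=get_obs(); print(x,np.round(o['force'],2),np.round(o['torque'],3),o['t'])
for z in (.145,.135,.131,.129,.128):
    move_linear(rp(-.100,0,z),feed=.06); pause(.1);o=get_obs(); print(z,np.round(o['force'],2),np.round(o['eef_pos'],4),o['t'])
    if o['force'][2]>4: break
snap('scene','s3'); snap('wrist','w3')
A=cv2.resize(cv2.imread('pics/s3.png')[150:250,275:375],(395,395),interpolation=cv2.INTER_CUBIC);B=cv2.resize(cv2.imread('pics/w3.png'),(395,296))
o=np.zeros((395,790,3),np.uint8);o[:,:395]=A;o[:296,395:]=B;cv2.imwrite('pics/v3.png',o)
E
```

```text
peak rail x,y -0.16560663337040032 0.0009660809348881333
pred peak in v2 [[176.88895802  40.15636854]] tip [[186.24506804  80.41672925]]
-0.14 [ 0.5   1.04 -1.77] [0.019 0.024 0.014] 9.1583
-0.12 [-1.37 -0.18 -2.12] [ 0.019 -0.022  0.007] 9.5917
-0.1 [ 0.18 -0.88 -1.04] [-0.006  0.03  -0.004] 10.025
0.145 [ 0.72  0.13 -1.12] [0.4925 0.1103 0.145 ] 10.5417
0.135 [ 0.23  0.42 -1.85] [0.4925 0.1103 0.1349] 10.9583
0.131 [ 0.09  0.48 -1.99] [0.4925 0.1103 0.131 ] 11.3083
0.129 [-1.38 -1.48  5.74] [0.4931 0.1104 0.1301] 11.6583
```

View pics/v3.png

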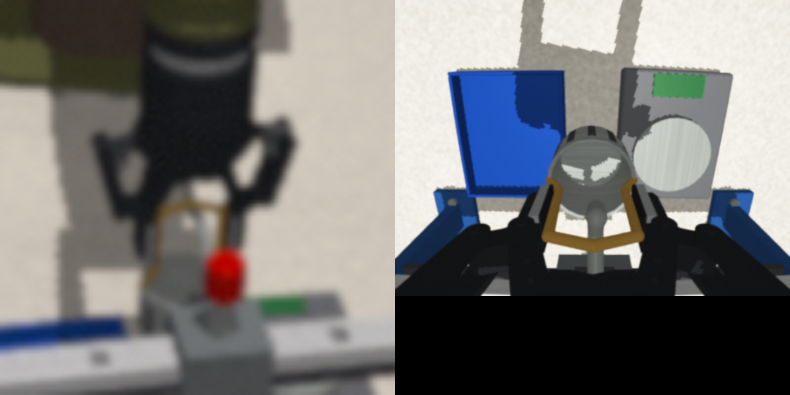

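The hook passes through the handle, and contact came at about the expected seat height. Next I release, retreat upward and look.

```bash
python3 - <<'E'
from h import *
move_linear(rp(-.100,0,.1295),feed=.05)
grip(.085,40); pause(.3)
o=get_obs(); print(o['gripper_width'],np.round(o['force'],2))
move_linear(rp(-.100,0,.26),feed=.1); o=get_obs(); print(np.round(o['force'],2),o['t'])
movep(rp(-.02,0,.29),Rd(AR))
snap('scene','s4'); snap('wrist','w4')
A=cv2.resize(cv2.imread('pics/s4.png')[150:250,275:375],(395,395),interpolation=cv2.INTER_CUBIC);B=cv2.resize(cv2.imread('pics/w4.png'),(395,296))
o=np.zeros((395,790,3),np.uint8);o[:,:395]=A;o[:296,395:]=B;cv2.imwrite('pics/v4.png',o)
E
```

```text
0.08491173136883719 [ 0.36 -0.27  0.05]
[-0.13  0.14  0.08] 14.2167
```

View pics/v4.png

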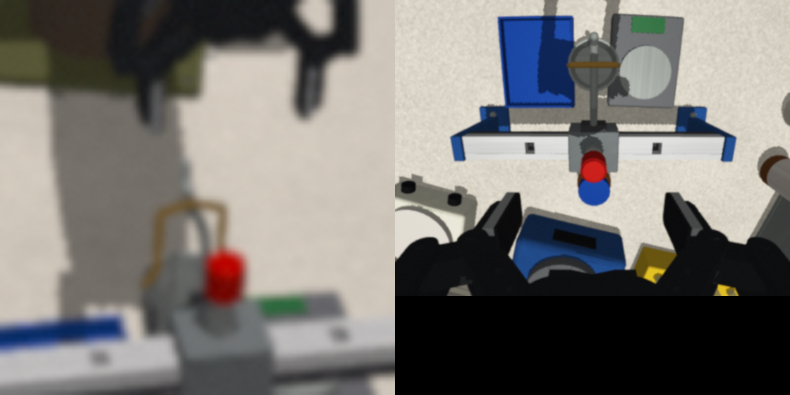

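The basket hangs centred on the hook, released. The knob lies on the jaw centre line. Next I grip the knob and lift the pin.

```bash
python3 - <<'E'
from h import *
W=load('w4');p=atz(W,(280.7,240),.208);v=p[:2]-MID;print('knob rail x,y',v@RX,v@RY)
grip(.06)
move_linear(rp(0,0,.25),feed=.15)
move_linear(rp(0,0,.175),feed=.08); o=get_obs(); print(np.round(o['force'],2))
grip(.02,70); pause(.2); o=get_obs(); print(o['gripper_width'],np.round(o['force'],2),o['eef_pos'],o['t'])
for z in (.182,.189):
    move_linear(rp(0,0,z),feed=.03); pause(.2); o=get_obs(); print(np.round(o['force'],2),o['eef_pos'],o['t'])
E
```

```text
knob rail x,y -0.0038098257520373905 0.0017649407063495904
[ 0.86  0.09 -0.7 ]
0.024803345618449678 [-1.37 -0.09  6.05] [0.58915947 0.13742862 0.17593766] 17.2667
[ 4.45  2.22 -6.02] [0.58887849 0.13737714 0.18091827] 17.85
[ 6.62  1.08 -7.62] [0.58885447 0.13734606 0.18759712] 18.4333
```

The spring force of 7.6 N fits a raised pin, but the arm sags about 1.4 mm. I lift a little more and look before sliding.

```bash
python3 - <<'E'
from h import *
move_linear(rp(0,0,.1915),feed=.03); pause(.2); o=get_obs(); print(np.round(o['force'],2),o['eef_pos'],o['gripper_width'],o['t'])
move_linear(rp(0,-.006,.1915),feed=.02); pause(.2); o=get_obs(); print(np.round(o['force'],2),o['force'][:2]@RX,o['force'][:2]@RY,(o['eef_pos'][:2]-MID)@RY,o['eef_pos'][2],o['t'])
E
```

```text
[ 6.18  1.25 -7.26] [0.58883524 0.13733389 0.18990135] 0.02514337244978078 18.8833
[ 6.32  1.38 -8.08] 6.45715879083949 -0.378142022971256 -0.0060033672539875635 0.18986549223261967 19.5333
```

The carriage moves freely: 6 mm is past the play and the lateral force is only 0.4 N. I continue to the hole.

```bash
python3 - <<'E'
from h import *
def st(l):
    o=get_obs(); f=np.array(o['force']); print(l,'f',np.round([f[:2]@RX,f[:2]@RY,f[2]],2),'rail x,y',np.round([(o['eef_pos'][:2]-MID)@RX,(o['eef_pos'][:2]-MID)@RY],4),'z',round(o['eef_pos'][2],4),round(o['t'],2)); return f[2]
move_linear(rp(0,-.080,.1915),feed=.035); pause(.5); st('at hole')
for z in (.186,.182,.178,.175):
    move_linear(rp(0,-.080,z),feed=.03); pause(.2); 
    if st(z)>8: break
snap('scene','s5'); snap('wrist','w5')
A=cv2.resize(cv2.imread('pics/s5.png')[150:270,255:375],(395,395),interpolation=cv2.INTER_CUBIC);B=cv2.resize(cv2.imread('pics/w5.png'),(395,296))
o=np.zeros((395,790,3),np.uint8);o[:,:395]=A;o[:296,395:]=B;cv2.imwrite('pics/v5.png',o)
E
```

```text
at hole f [ 7.38  0.59 -7.28] rail x,y [-0.0001 -0.0795] z 0.1897 22.3
0.186 f [ 5.1   0.02 -7.01] rail x,y [-0.0001 -0.0795] z 0.1847 22.83
0.182 f [ 5.38  1.35 -5.74] rail x,y [-0.0001 -0.0797] z 0.181 23.32
0.178 f [ 4.14  1.37 -5.38] rail x,y [-0.     -0.0799] z 0.1777 23.8
0.175 f [-0.19  0.22  3.58] rail x,y [ 0.0001 -0.0802] z 0.176 24.25
```

View pics/v5.png

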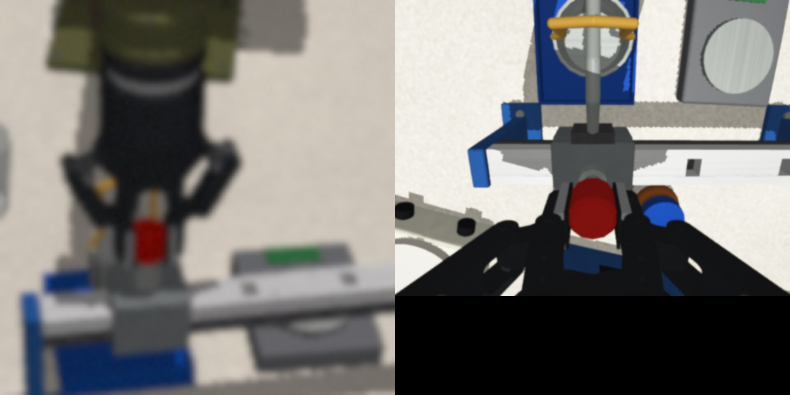

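The basket hangs over the tray with the carriage at the tray-side hole. The height is back to the gripped-home value (0.1760 against 0.1759 m), with firm upward contact. Next I press a little and nudge sideways to confirm the lock.

```bash
python3 - <<'E'
from h import *
def st(l):
    o=get_obs(); f=np.array(o['force']); print(l,'f',np.round([f[:2]@RX,f[:2]@RY,f[2]],2),'rail y',round((o['eef_pos'][:2]-MID)@RY,4),'z',round(o['eef_pos'][2],4),round(o['t'],2),round(o['gripper_width'],4))
move_linear(rp(0,-.080,.174),feed=.02); pause(.2); st('press')
for y in (-.0765,-.0835,-.080):
    move_linear(rp(0,y,.174),feed=.02); pause(.2); st(y)
pause(1); st('end')
E
```

```text
press f [-2.29  1.47  8.54] rail y -0.0803 z 0.1759 24.8 0.0253
-0.0765 f [-3.46 -0.49  7.63] rail y -0.0773 z 0.1759 25.32 0.0251
-0.0835 f [-3.78  9.69 10.11] rail y -0.0809 z 0.1759 26.02 0.0248
-0.08 f [-2.94  1.29  8.24] rail y -0.0802 z 0.1759 26.55 0.0249
end f [-2.28  1.42  9.24] rail y -0.0803 z 0.1759 27.55 0.025
```

```bash
python3 - <<'E'
from h import *
def st(l):
    o=get_obs(); f=np.array(o['force']); print(l,np.round([f[:2]@RX,f[:2]@RY,f[2]],2),round((o['eef_pos'][:2]-MID)@RY,4),round(o['eef_pos'][2],4),round(o['t'],2))
move_linear(rp(0,-.0745,.174),feed=.02); pause(.2); st('+')
move_linear(rp(0,-.0792,.174),feed=.02); pause(1); st('end')
close_job()
E
```

```text
+ [-2.55 -6.97  8.61] -0.0771 0.1759 28.18
end [-2.27 -1.79  8.29] -0.08 0.1759 29.56
the job is handed in; nothing more can be done
```

The basket hangs on the carriage's hook over the blue tray, and the pin is home in the tray-side hole. I handed the job in at about 29.6 s, still holding the knob and pressing it down with about 8 N.

- **Basket:** I pinched it by both handle legs, hung it on the hook and let go. The pictures showed it hanging centred over the middle hole.
- **Move:** I gripped the knob and raised the pin about 14 mm. The carriage then slid freely, with about 0.5 N sideways, to the hole 80 mm along on the tray's side.
- **Pin home:** The knob came down to a hard stop at the same height as when I first gripped it (tool tip at 0.1759 m).
- **Locked:** Sideways nudges were blocked in both directions, by 7 to 10 N, at rail positions -0.0809 and -0.0771 m. That is about the stated ±1.5 mm of play, plus a little give in the arm.
- **Over the tray:** The picture taken after lowering the pin shows the basket over the tray and clear of the balance.

**Small disagreements:** the gripper read about 25 mm on the 27 mm knob. There was also a steady 4 to 7 N force along the rail's x axis while the pin was raised. It dropped to about 2 N in the opposite direction once the pin was home. I took no picture after the final nudges, only force and position readings.

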